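# Record a fault note: point out the bad capacitor and its spare

## Task

Record a repair note for the bench camera: press the record button down and let it come up, then point straight down at the tall slim capacitor on the circuit board, fingertips about two centimetres above it, and keep still there for two seconds. Then point in the same way at the matching spare in the tray for two seconds, and finish there, still pointing. Only the button may be touched: pick nothing up, and do not touch or move the board, the tray, their parts, the mat or anything else on it.

Things in the scene. Friction and masses are not known exactly. Their poses are not given: they have to be found in the camera images.
- rec (a joint): record button of the documentation camera: how far its cap is pressed, in m, 0 = up, 0.006 = fully down. A spring resists, about 5 N when fully down, and lifts it again when released. It counts as pressed beyond 0.004
- rec_top (a point): centre of the top face of the record button (moves down with it), z up: a plain black round cap, 32 mm across, its top 18 mm over the mat, standing on a low round aluminium housing, 48 mm across, 12 mm tall; it is the only button on the bench and lies between the board and the tray. Press straight down
- board: green circuit board, 160 x 140 x 2 mm, on 8 mm stand-offs, fixed; either left or right of the button. Origin: centre at the foot of its stand-offs; x along the 160 mm side; top face at 10 mm. Four upright parts stand on it, one in each quarter, in any order: tall capacitor, wide capacitor, coil, relay
- cap_tall: the tall slim capacitor fixed on the board: black cylinder with a bare aluminium top, standing upright, 18 mm across, 40 mm tall, the tallest part there. Origin: centre of its underside, z up
- cap_tall_top (a point): centre of the top face of the board's tall slim capacitor, z up
- cap_wide: wide low capacitor fixed on the board: black cylinder with a bare aluminium top, standing upright, 30 mm across, 20 mm tall. Origin: centre of its underside, z up
- coil: copper ring coil lying flat, fixed on the board, 38 mm across, 12 mm tall. Origin: centre of its underside, z up
- relay: white relay block fixed on the board, 28 x 20 x 16 mm. Origin: centre of its underside, z up
- tray: grey open spares tray, 210 x 80 mm, 22 mm tall, walls 3 mm, fixed; on the other side of the button from the board. Three compartments in a row along its x (the 210 mm side), one spare in each, in any order. Origin: centre of its underside
- spare_tall: loose spare in the tray, the same as the board's tall slim capacitor: black cylinder with a bare aluminium top, standing upright, 18 mm across, 40 mm tall, about 20 g. Origin: centre of its underside, z up
- spare_tall_top (a point): centre of the top face of the tall slim spare capacitor, z up
- spare_wide: loose spare in the tray: wide low capacitor, 30 mm across, 20 mm tall. Origin: centre of its underside, z up
- spare_coil: loose spare in the tray: copper ring coil lying flat, 38 mm across, 12 mm tall. Origin: centre of its underside, z up
- spool: loose spool with white flanges standing on the mat beyond the button, 56 mm across, 40 mm tall. Origin: centre of its underside, z up
- driver: loose screwdriver lying on the mat beyond everything, about 170 mm long, across the robot's view. Origin: on its axis line, near its middle
- mat: dark grey rubber bench mat, 500 x 800 x 3 mm, fixed; everything stands on it. Origin: centre of its underside

How it is judged:
By the outcome, as a careful person would: the job done as asked, in the order asked, and still so for the second after the job is handed in, with the robot touching nothing.
It also fails if it takes over 51 s, if anything falls off the work surface, if the arm or the gripper's body presses on something with over 40 N, if the wrist force passes 120 N, or if a joint passes its speed limit or range.

## Robot

A 6-joint arm with a two-finger parallel gripper is mounted at the origin on the work surface. World frame = base frame: x ahead of the robot, y to its left, z up, the work surface at z = 0. Lengths are in mm, angles in rad, forces in N, time in s.
With the tool pointing down it reaches from about 350 to 800 mm from the base axis. Payload 7.3 kg.
Tool frame: the origin (TCP) lies between the finger pads, 19 mm behind the fingertips; this is the grasp point; z points along the fingers, y is the line along which they close (so a half turn about z gives the same grasp; the last joint's range is limited). The gripper opens to 85 mm and grips with 20 to 120 N. Pads are 22 mm wide; open, the fingers measure 114 mm over their backs; the gripper's body (76 mm by 85 mm) begins 54 mm behind the grasp point. The pads swing forward as they close: fully open they stand 13 mm farther back than shut.
Start: joints at [1.107, 0.342, 1.524, -0, 1.275, -0.146], TCP at [164.035, 498.733, 250.022] pointing down, gripper open.
Joint ranges: [-2.53, 2.53], [-0.77, 2.02], [0.04, 2.7], [-1, 4.14], [0.28, 2.66], [-3.11, 3.11]. Speed limits (rad/s): [2.57, 2.57, 3.14, 3.14, 3.14, 3.14].

## Interface

Orientations are given as a unit quaternion [x, y, z, w].
In Python, from plant import ctrl gives the robot as it stands. The module is installed in compiled form; this text tells all that it offers.
- The arm moves only by the shell command python3 -m creep 'ROWS'. ROWS is a JSON object of lists of equal length, an entry for each row: "dr": the turn, a rotation vector about the tool's x, y, z in degrees, a list of three; "xyz": the shift along the tool's x, y, z in mm, a list of three; "jaw": the opening, from 0 (shut) to 1 (fully open). A call has 1 to 10 rows; each row is the pose to reach, as a shift and turn from the pose commanded when the call began, along the tool's axes at that moment; what a row does not reach only later rows make up. A row lasts 1/10 s, in which the tool goes at most 50 mm and 8.59 degrees, less where a joint would pass 70% of its speed; a pose out of reach is approached as far as the arm can. A call with a gripper value outside its range is refused whole. The fingers move at their own pace and stop on an object; the grip force is fixed at half the most. Time passes only in rows, so rows that repeat a pose let the fingers close. It gives the time, the measured TCP pose, the force, the opening and the grip force at its end, in the units of the state.
- ctrl.sense(): the state, without advancing time (a new reading comes with each control period).
- ctrl.camera(name): name is "scene" or "side" or "wrist"; returns a dict with "frame" (400x640x3 uint8, red, green, blue), "vfov" (degrees; the focal length in pixels is half the picture's height over the tangent of half this angle, whatever the lens; pixels are square), "cx", "cy" (the principal point, pixels), "k1" (the pictures are not rectified: a ray, as slopes to the right and down, at radius r is drawn at 1 + k1 r^2 times it, then the intrinsics apply), "position" and "rotation" of the camera in the world; the wrist camera has in their place "tool_from_camera" (4x4, takes a point from camera to tool coordinates, whose origin is the TCP and whose axes are the flange's). Camera axes: x right, y down, z forward; pixel columns grow to the right and rows downward; lengths in mm; the calibration is good to about 2 mm. A picture is of the moment at which its call begins: read the wrist's pose just before it. There is no depth.
- ctrl.close_job(): hands the job in; it is judged then, once.
The state is a dict: "time": time; "joint_positions": joint angles; "qvel": joint speeds; "tau": joint torques, N m; "ee_pos": TCP position; "tcp_rot": TCP orientation; "contact_force": force on the tool from outside, world axes, zero at the start; "moment": the same for the moment, N m; "gripper_width": opening from 0.0 (shut) to 1.0 (fully open); "finger_force": force on a finger pad.
Only numpy, scipy, OpenCV 4.12 (cv2) and the standard library are available. Lean on these libraries where they do the work, as an engineer would, in place of code of your own. Each camera call takes 0.05 s, during which the arm holds its last target. There are 200 camera calls.

## Working session

There is one attempt and no reset: what is moved stays moved. The work goes in short steps, Python scripts to look and compute and a shell command to move; the robot and the scene stay as the last step left them, time stands still between calls to the robot, and variables do not carry over. Pictures are saved under pics/ and viewed, at most 10 in all, crops included, and the job is handed in when it is done.

```bash
mkdir -p pics; cat > h.py <<'E'
import numpy as np, cv2, pickle
from plant import ctrl
from scipy.spatial.transform import Rotation as R
def snap(name,fn):
    s=ctrl.sense(); c=ctrl.camera(name)
    if name=="wrist":
        T=np.eye(4);T[:3,:3]=R.from_quat(s["tcp_rot"]).as_matrix();T[:3,3]=s["ee_pos"]
        M=T@np.array(c["tool_from_camera"])
        c["position"],c["rotation"]=M[:3,3],M[:3,:3]
    cv2.imwrite(f"pics/{fn}.png",c["frame"][:,:,::-1]); pickle.dump(c,open(f"pics/{fn}.pkl","wb"))
    return c
def load(fn): return pickle.load(open(f"pics/{fn}.pkl","rb"))
def KD(c):
    f=200/np.tan(np.radians(c["vfov"])/2)
    return np.array([[f,0,c["cx"]],[0,f,c["cy"]],[0,0,1]]),np.array([c["k1"],0,0,0,0.])
def rot(c):
    r=np.array(c["rotation"],float)
    return r if r.shape==(3,3) else R.from_quat(r).as_matrix()
def ray(c,uv):
    p=cv2.undistortPoints(np.array([[uv]],float),*KD(c))[0,0]
    d=rot(c)@np.array([p[0],p[1],1]); return np.array(c["position"],float),d/np.linalg.norm(d)
def onz(c,uv,z):
    p,d=ray(c,uv); return p+d*(z-p[2])/d[2]
def tri(*obs):
    A=0;b=0;L=[]
    for c,uv in obs:
        p,d=ray(c,uv);P=np.eye(3)-np.outer(d,d);A=A+P;b=b+P@p;L.append((p,d))
    x=np.linalg.solve(A,b)
    return x,[float(np.linalg.norm(np.cross(x-p,d))) for p,d in L]
def proj(c,X):
    r=rot(c).T; return cv2.projectPoints(np.array([X],float),cv2.Rodrigues(r)[0],-r@np.array(c["position"],float),*KD(c))[0][0,0]
E
python3 - <<'E'
from h import *
for n in("scene","side","wrist"):
    c=snap(n,n+"0"); print(n,c["vfov"],c["cx"],c["cy"],c["k1"],np.round(c["position"]),np.round(rot(c),2).tolist())
s=ctrl.sense();print(s)
E
```

```text
scene 49.170580525104356 311.35854856528283 199.5925169293159 -0.10122843720463137 [1197.  189.  651.] [[-0.31, 0.64, -0.7], [0.95, 0.21, -0.23], [0.0, -0.73, -0.68]]
side 45.515548999079265 314.0977496366904 205.22543744185177 -0.03634718653775234 [ 257. -655.  648.] [[0.89, -0.29, 0.36], [-0.46, -0.56, 0.69], [0.01, -0.78, -0.63]]
wrist 58.650984615554755 319.1509096686191 198.32334601378648 -0.08093256890726302 [ 96. 521. 374.] [[0.31, 0.91, 0.27], [0.95, -0.3, -0.09], [-0.0, 0.28, -0.96]]
{'time': 0.15, 'joint_positions': array([ 1.10697923e+00,  3.42565267e-01,  1.52474222e+00, -8.65751720e-06,
        1.27538965e+00, -1.45996630e-01]), 'qvel': array([ 1.08374819e-03, -1.31753713e-03, -3.14946799e-03, -8.86284473e-05,
        1.41344331e-03,  7.22062660e-04]), 'tau': array([ 1.66511254e-03, -4.33906388e+01, -2.46148825e+01, -1.85731419e-04,
        5.75391154e-03,  1.86174063e-06]), 'ee_pos': array([163.92672254, 498.48682637, 249.50358001]), 'tcp_rot': array([ 1.58240993e-01,  9.87400366e-01, -5.28010710e-04, -1.61835210e-04]), 'contact_force': array([-0.70046848, -0.21059436,  0.01594445]), 'moment': array([-0.0307726 , -0.02820049,  0.02490202]), 'finger_force': 0.0, 'gripper_width': 0.997960239744243}
```

View pics/scene0.png

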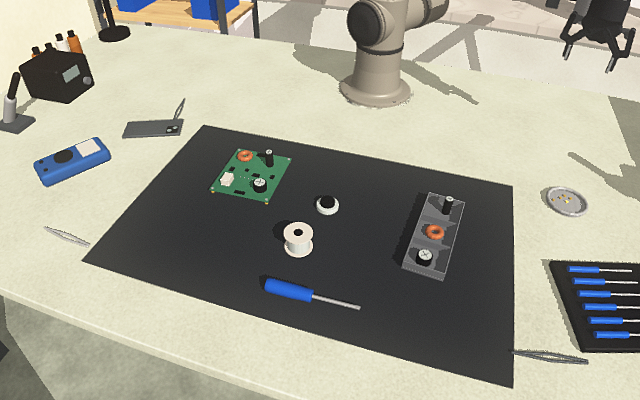

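View pics/side0.png

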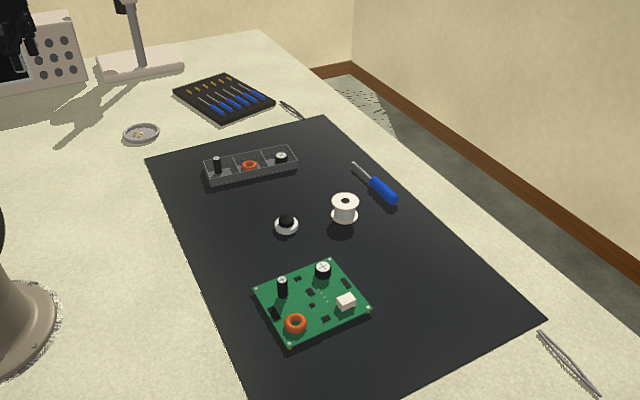

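The scene view shows the tall cap top at about (269,152), the spare at (449,198) and the button at (327,202). In the side view they are at about (282,279), (216,159) and (286,218). I'll zoom in on those spots to get sharper pixels.

```bash
python3 - <<'E'
from h import *
rows=[]
for n,pts in(("scene0",[(269,155),(449,201),(327,204)]),("side0",[(282,283),(216,162),(286,220)])):
    im=cv2.imread(f"pics/{n}.png"); rows.append(np.hstack([cv2.resize(im[y-16:y+16,x-16:x+16],(256,256),interpolation=cv2.INTER_NEAREST) for x,y in pts]))
cv2.imwrite("pics/z.png",np.vstack(rows))
a,b=load("scene0"),load("side0")
for n,u,v in(("tall",(269,152),(282,279)),("spare",(449,198),(216,159)),("btn",(327,201),(286,218))): print(n,*tri((a,u),(b,v)))
E
```

```text
tall [ 461.8183629  -153.3386333    51.77086705] [1.0508086843033055, 1.0508086843031499]
spare [482.1899005  255.01769649  44.27426994] [1.790957753522927, 1.7909577535230157]
btn [547.22066906  12.94613998  24.26852614] [0.6526433039258456, 0.6526433039258625]
```

View pics/z.png

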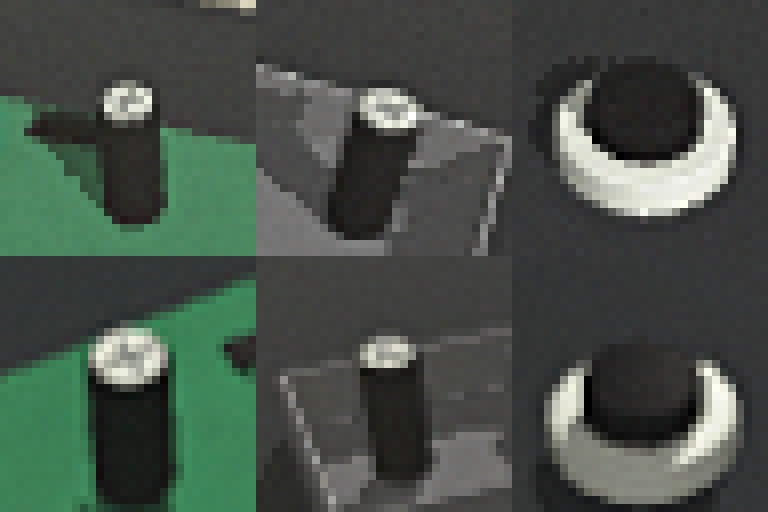

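```bash
cat >> h.py <<'E'
def delta(X):
    s=ctrl.sense(); return np.round(R.from_quat(s["tcp_rot"]).inv().apply(np.array(X)-s["ee_pos"]),1)
E
python3 - <<'E'
from h import *
a,b=load("scene0"),load("side0")
for n,u,v in(("tall",(268.5,151.4),(281.5,279.1)),("spare",(449,198.1),(216,157.5)),("btn",(327,200),(285.8,218.6))): print(n,*tri((a,u),(b,v)))
print(delta([547,13,150]), R.from_quat(ctrl.sense()["tcp_rot"]).as_matrix().round(3).tolist())
E
```

```text
tall [ 460.84866582 -154.48794519   52.81374989] [0.600022109080091, 0.6000221090801472]
spare [483.62477397 255.5794818   46.56317464] [0.5509843350223517, 0.5509843350223839]
btn [545.55869959  11.78629925  24.75546473] [0.0991984439665041, 0.09919844396643292]
[-515.6 -341.4   99.8] [[-0.95, 0.312, -0.0], [0.312, 0.95, -0.001], [0.0, -0.001, -1.0]]
```

```bash
python3 -m creep '{"dr":[[0,0,0],[0,0,0],[0,0,0],[0,0,0],[0,0,0],[0,0,0],[0,0,0],[0,0,0],[0,0,0],[0,0,0]],"xyz":[[-30,-20,0],[-66,-44,0],[-108,-71,0],[-150,-99,0],[-191,-127,0],[-233,-154,0],[-270,-180,0],[-300,-200,0],[-310,-205,0],[-310,-205,0]],"jaw":[0,0,0,0,0,0,0,0,0,0]}'
python3 - <<'E'
from h import *
print(delta([546,12,120]))
E
```

```text
time: 1.15
ee_pos: [395.1, 206.3, 249.8]
tcp_rot: [0.16, 0.987, 0.0, -0.0]
contact_force: [-0.2, -0.2, -0.1]
gripper_width: -0.004
finger_force: 0.0
[-204.5 -136.8  129.7]
```

```bash
python3 -m creep '{"dr":[[0,0,0],[0,0,0],[0,0,0],[0,0,0],[0,0,0],[0,0,0],[0,0,0],[0,0,0],[0,0,0],[0,0,0]],"xyz":[[-20,-13,5],[-50,-33,20],[-82,-55,35],[-115,-77,50],[-147,-98,65],[-175,-117,80],[-195,-131,90],[-204.5,-137,95],[-204.5,-137,95],[-204.5,-137,95]],"jaw":[0,0,0,0,0,0,0,0,0,0]}'
python3 - <<'E'
from h import *
c=snap("wrist","w1"); print(delta([546,12,120]))
for X in([546,12,21],[461,-154.5,53],[483.6,255.6,46]): print(proj(c,X))
E
```

```text
time: 2.15
ee_pos: [545.3, 14.7, 155.3]
tcp_rot: [0.158, 0.987, 0.0, -0.0]
contact_force: [0.2, 0.4, 0.9]
gripper_width: -0.002
finger_force: 0.0
[-1.4 -2.4 35.6]
[315.57060654 193.57434998]
[ 44.81295148 165.88521255]
[639.07717986   5.44246994]
```

View pics/w1.png

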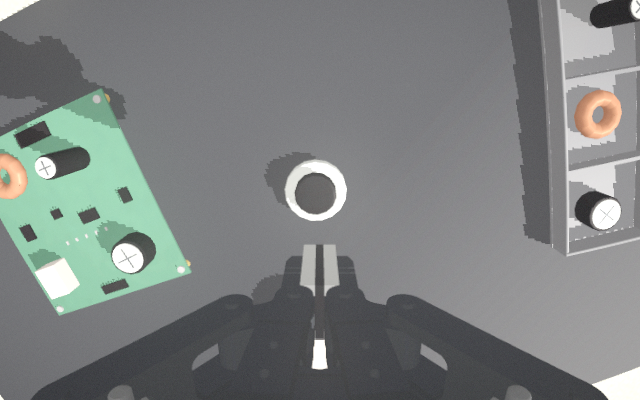

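The cap shows at (316,193), which matches the projected point, and the tall cap at (46,168) is within 2 px. I'll descend next.

```bash
python3 -m creep '{"dr":[[0,0,0],[0,0,0],[0,0,0],[0,0,0],[0,0,0],[0,0,0],[0,0,0],[0,0,0],[0,0,0]],"xyz":[[-1.4,-2.4,10],[-1.4,-2.4,30],[-1.4,-2.4,52],[-1.4,-2.4,74],[-1.4,-2.4,92],[-1.4,-2.4,103],[-1.4,-2.4,108],[-1.4,-2.4,108],[-1.4,-2.4,108]],"jaw":[0,0,0,0,0,0,0,0,0]}'
python3 - <<'E'
from h import *
print(delta([546,12,34.5]), ctrl.sense()["ee_pos"])
c=snap("wrist","w2"); d=snap("scene","s2")
E
python3 -c "
import cv2;a=cv2.imread('pics/w2.png')[100:300,220:420];b=cv2.resize(cv2.imread('pics/s2.png')[170:230,297:357],(400,400));cv2.imwrite('pics/z2.png',cv2.hconcat([cv2.resize(a,(400,400)),b]))"
```

```text
time: 3.1
ee_pos: [547.0, 10.4, 47.7]
tcp_rot: [0.158, 0.987, 0.0, 0.001]
contact_force: [-0.0, -0.3, 0.9]
gripper_width: -0.001
finger_force: 0.0
[ 1.4  1.2 13.2] [546.98468612  10.42782573  47.71069528]
```

View pics/z2.png

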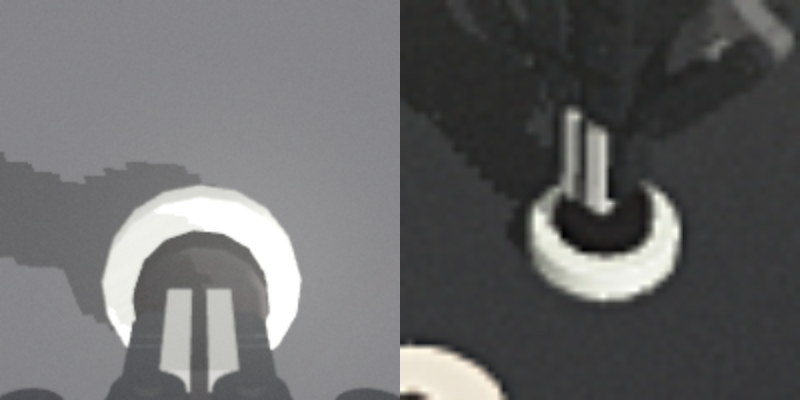

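The fingertips are over the middle of the cap in both views, just above it. Next is a slow press.

```bash
python3 -m creep '{"dr":[[0,0,0],[0,0,0],[0,0,0],[0,0,0],[0,0,0],[0,0,0],[0,0,0],[0,0,0]],"xyz":[[1,0.6,3],[1,1,6],[1,1,8],[1,1,9.5],[1,1,11],[1,1,12],[1,1,12],[1,1,12]],"jaw":[0,0,0,0,0,0,0,0]}'
```

```text
time: 4.0
ee_pos: [546.2, 11.5, 37.4]
tcp_rot: [0.158, 0.987, -0.0, 0.001]
contact_force: [-5.9, -1.1, 24.2]
gripper_width: -0.003
finger_force: 11.8
```

```bash
python3 - <<'E'
from h import *
a=snap("scene","s3")["frame"];b=snap("side","d3")["frame"]
print(ctrl.sense()["contact_force"],ctrl.sense()["ee_pos"])
o=load("side0")["frame"]
f=lambda i,x,y:cv2.resize(i[y-20:y+20,x-20:x+20],(266,266),interpolation=cv2.INTER_CUBIC)
s0=load("s2")["frame"]
cv2.imwrite("pics/z3.png",np.hstack([f(s0,327,200),f(a,327,200),f(b,286,218)])[:,:,::-1])
E
```

```text
[-6.98021894 -0.72142598 23.85973097] [546.23071448  11.54025386  37.39070257]
```

View pics/z3.png

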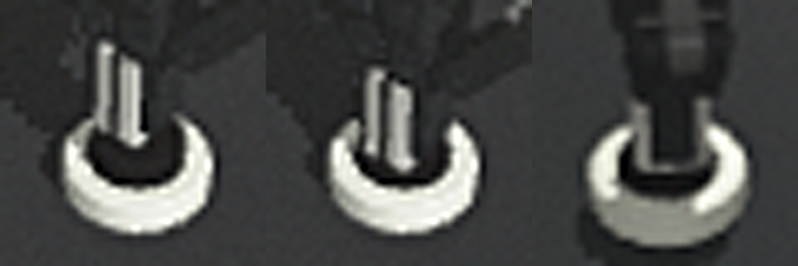

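The cap sits flush in the housing, and 24 N is well past the spring's 5 N, so it is fully down. Releasing straight up.

```bash
python3 -m creep '{"dr":[[0,0,0],[0,0,0],[0,0,0],[0,0,0],[0,0,0],[0,0,0],[0,0,0],[0,0,0]],"xyz":[[0,0,-5],[0,0,-15],[0,0,-35],[0,0,-60],[0,0,-80],[0,0,-90],[0,0,-92],[0,0,-92]],"jaw":[0,0,0,0,0,0,0,0]}'
python3 - <<'E'
from h import *
c=snap("scene","s4"); cv2.imwrite("pics/z4.png",cv2.resize(c["frame"][180:224,305:349],(350,350))[:,:,::-1])
print(delta([461,-154.5,125]),ctrl.sense()["contact_force"])
E
```

```text
time: 4.9
ee_pos: [545.5, 11.7, 126.5]
tcp_rot: [0.158, 0.987, 0.0, -0.0]
contact_force: [-0.3, -1.3, 0.7]
gripper_width: -0.001
finger_force: 0.0
[  28.1 -184.3    1.1] [ 0.70195847 -0.17505196 -0.22092228]
```

View pics/z4.png

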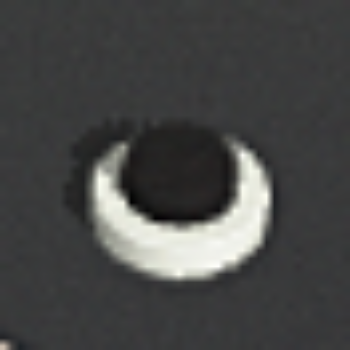

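The button is up again, with its cap standing proud of the housing. Moving over the tall capacitor.

```bash
python3 -m creep '{"dr":[[0,0,0],[0,0,0],[0,0,0],[0,0,0],[0,0,0],[0,0,0],[0,0,0],[0,0,0],[0,0,0]],"xyz":[[2,-15,0],[7,-45,0],[12,-80,0],[18,-115,0],[23,-150,0],[27,-173,0],[28,-182,0],[28,-184,0],[28,-184,0]],"jaw":[0,0,0,0,0,0,0,0,0]}'
python3 - <<'E'
from h import *
c=snap("wrist","w5"); print(delta([461,-154.5,94]), ctrl.sense()["ee_pos"], proj(c,[461,-154.5,53]))
w1=load("w1");a,b=load("scene0"),load("side0")
print(tri((a,(268.5,151.4)),(b,(281.5,279.1)),(w1,(46,168))))
E
```

```text
time: 5.85
ee_pos: [461.7, -154.2, 126.7]
tcp_rot: [0.158, 0.987, 0.0, -0.0]
contact_force: [0.4, 0.3, -0.2]
gripper_width: 0.001
finger_force: 0.0
[ 0.7 -0.9 32.8] [ 461.91471628 -153.85176203  126.76505973] [317.74565255 218.05380217]
(array([ 461.60987044, -154.35776073,   52.95316602]), [0.9522324952552799, 0.7412011941706463, 0.9832406776927533])
```

View pics/w5.png

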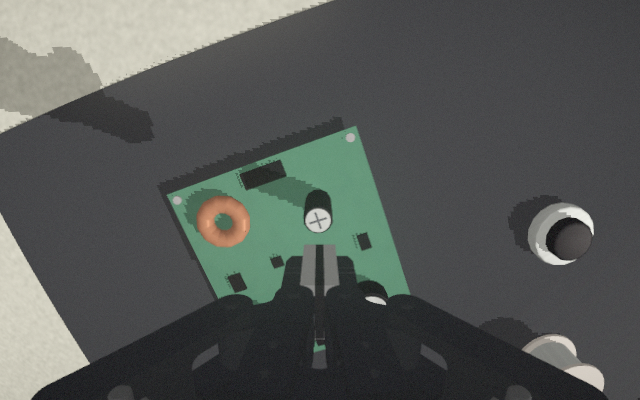

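The cap top is at (318,220) against a projected (318,218), about 1 mm off. I'll lower to 2 cm above it and hold.

```bash
python3 -m creep '{"dr":[[0,0,0],[0,0,0],[0,0,0],[0,0,0],[0,0,0],[0,0,0],[0,0,0],[0,0,0],[0,0,0],[0,0,0]],"xyz":[[0,-0.5,6],[0,-0.9,15],[0,-0.9,24],[0,-0.9,30],[0,-0.9,33],[0,-0.9,33],[0,-0.9,33],[0,-0.9,33],[0,-0.9,33],[0,-0.9,33]],"jaw":[0,0,0,0,0,0,0,0,0,0]}'
python3 - <<'E'
from h import *
a=snap("scene","s6")["frame"];b=snap("side","d6")["frame"]
f=lambda i,x,y:cv2.resize(i[y-25:y+25,x-25:x+25],(400,400),interpolation=cv2.INTER_CUBIC)
cv2.imwrite("pics/z6.png",np.hstack([f(a,269,145),f(b,282,270)])[:,:,::-1])
E
```

```text
time: 6.9
ee_pos: [461.6, -155.3, 94.2]
tcp_rot: [0.158, 0.987, -0.0, 0.0]
contact_force: [-0.3, -0.5, 0.9]
gripper_width: 0.002
finger_force: 0.0
```

View pics/z6.png

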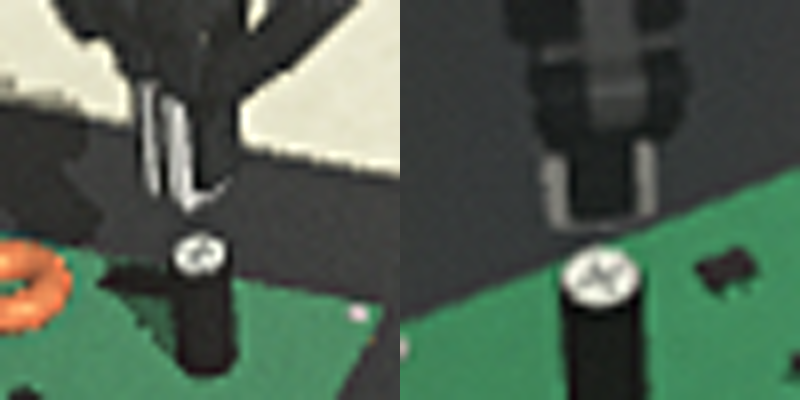

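The fingertips are centred over the cap with a gap of roughly 20 mm in both views. Now holding.

```bash
H='n'; python3 -m creep '{"dr":[[0,0,0],[0,0,0],[0,0,0],[0,0,0],[0,0,0],[0,0,0],[0,0,0],[0,0,0],[0,0,0],[0,0,0]],"xyz":[[0,0,0],[0,0,0],[0,0,0],[0,0,0],[0,0,0],[0,0,0],[0,0,0],[0,0,0],[0,0,0],[0,0,0]],"jaw":[0,0,0,0,0,0,0,0,0,0]}'
python3 -m creep '{"dr":[[0,0,0],[0,0,0],[0,0,0],[0,0,0],[0,0,0],[0,0,0],[0,0,0],[0,0,0],[0,0,0],[0,0,0]],"xyz":[[0,0,0],[0,0,0],[0,0,0],[0,0,0],[0,0,0],[0,0,0],[0,0,0],[0,0,0],[0,0,0],[0,0,0]],"jaw":[0,0,0,0,0,0,0,0,0,0]}'
python3 -m creep '{"dr":[[0,0,0],[0,0,0],[0,0,0],[0,0,0],[0,0,0],[0,0,0],[0,0,0]],"xyz":[[0,0,0],[0,0,0],[0,0,0],[0,0,0],[0,0,0],[0,0,0],[0,0,0]],"jaw":[0,0,0,0,0,0,0]}'
python3 - <<'E'
from h import *
print(delta([483.6,255.6,127]))
E
```

```text
time: 8.0
ee_pos: [461.5, -155.2, 94.0]
tcp_rot: [0.158, 0.987, 0.0, -0.0]
contact_force: [0.4, 1.2, 1.5]
gripper_width: -0.006
finger_force: 0.0
time: 9.0
ee_pos: [461.5, -155.2, 94.0]
tcp_rot: [0.158, 0.987, 0.0, 0.0]
contact_force: [0.2, -0.1, -1.0]
gripper_width: -0.001
finger_force: 0.0
time: 9.7
ee_pos: [461.5, -155.3, 94.0]
tcp_rot: [0.158, 0.987, 0.0, 0.0]
contact_force: [-0.6, -0.3, 0.4]
gripper_width: 0.002
finger_force: 0.0
[107.4 397.2 -33. ]
```

```bash
python3 -m creep '{"dr":[[0,0,0],[0,0,0],[0,0,0],[0,0,0],[0,0,0],[0,0,0],[0,0,0],[0,0,0],[0,0,0],[0,0,0]],"xyz":[[0,0,-10],[0,0,-25],[5,18,-33],[13,48,-33],[22,80,-33],[32,118,-33],[42,155,-33],[51,188,-33],[54,200,-33],[54,200,-33]],"jaw":[0,0,0,0,0,0,0,0,0,0]}'
python3 -m creep '{"dr":[[0,0,0],[0,0,0],[0,0,0],[0,0,0],[0,0,0],[0,0,0],[0,0,0],[0,0,0],[0,0,0],[0,0,0]],"xyz":[[4,15,0],[12,45,0],[21,80,0],[30,115,0],[39,150,0],[47,178,0],[52,192,0],[53,197,0],[53,197,0],[53,197,0]],"jaw":[0,0,0,0,0,0,0,0,0,0]}'
python3 - <<'E'
from h import *
c=snap("wrist","w7"); print(delta([483.6,255.6,87]), proj(c,[483.6,255.6,46]))
E
```

```text
time: 10.7
ee_pos: [472.8, 52.8, 127.5]
tcp_rot: [0.157, 0.988, 0.0, 0.0]
contact_force: [-0.3, -0.5, 0.2]
gripper_width: -0.003
finger_force: 0.0
time: 11.7
ee_pos: [484.1, 253.9, 127.0]
tcp_rot: [0.159, 0.987, -0.0, -0.0]
contact_force: [0.9, -0.7, 0.3]
gripper_width: -0.003
finger_force: 0.0
[ 1.   1.5 40. ] [321.11225392 213.38652466]
```

View pics/w7.png

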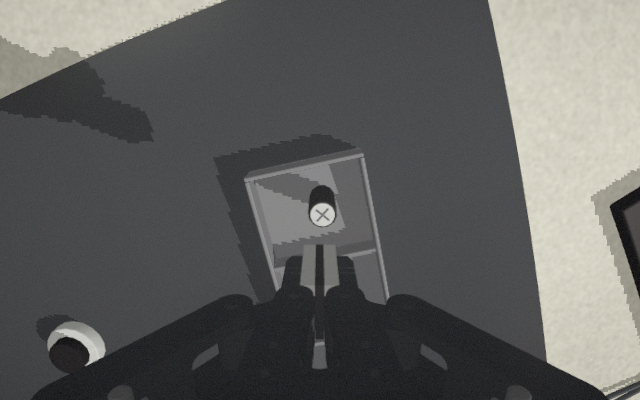

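The spare's top is at (322,215) against a projected (321,213), about 1 mm off. Lowering and holding.

```bash
python3 -m creep '{"dr":[[0,0,0],[0,0,0],[0,0,0],[0,0,0],[0,0,0],[0,0,0],[0,0,0],[0,0,0],[0,0,0],[0,0,0]],"xyz":[[0.2,1,7],[0.4,2,17],[0.4,2,28],[0.4,2,36],[0.4,2,39.5],[0.4,2,39.5],[0.4,2,39.5],[0.4,2,39.5],[0.4,2,39.5],[0.4,2,39.5]],"jaw":[0,0,0,0,0,0,0,0,0,0]}'
python3 -m creep '{"dr":[[0,0,0],[0,0,0],[0,0,0],[0,0,0],[0,0,0],[0,0,0],[0,0,0],[0,0,0],[0,0,0],[0,0,0]],"xyz":[[0,0,0],[0,0,0],[0,0,0],[0,0,0],[0,0,0],[0,0,0],[0,0,0],[0,0,0],[0,0,0],[0,0,0]],"jaw":[0,0,0,0,0,0,0,0,0,0]}'
python3 -m creep '{"dr":[[0,0,0],[0,0,0],[0,0,0],[0,0,0],[0,0,0],[0,0,0],[0,0,0],[0,0,0],[0,0,0],[0,0,0]],"xyz":[[0,0,0],[0,0,0],[0,0,0],[0,0,0],[0,0,0],[0,0,0],[0,0,0],[0,0,0],[0,0,0],[0,0,0]],"jaw":[0,0,0,0,0,0,0,0,0,0]}'
python3 -m creep '{"dr":[[0,0,0],[0,0,0],[0,0,0],[0,0,0],[0,0,0],[0,0,0],[0,0,0]],"xyz":[[0,0,0],[0,0,0],[0,0,0],[0,0,0],[0,0,0],[0,0,0],[0,0,0]],"jaw":[0,0,0,0,0,0,0]}'
python3 -c "
from plant import ctrl
print(ctrl.sense()['ee_pos']);print(ctrl.close_job())"
```

```text
time: 12.75
ee_pos: [484.3, 257.4, 87.8]
tcp_rot: [0.158, 0.987, 0.0, 0.0]
contact_force: [-0.7, -0.9, 0.3]
gripper_width: -0.001
finger_force: 0.0
time: 13.75
ee_pos: [484.1, 257.3, 87.5]
tcp_rot: [0.158, 0.987, 0.0, 0.0]
contact_force: [-0.5, -0.6, 0.5]
gripper_width: -0.003
finger_force: 0.0
time: 14.75
ee_pos: [484.1, 257.3, 87.5]
tcp_rot: [0.158, 0.987, 0.0, 0.0]
contact_force: [1.3, 0.1, 0.6]
gripper_width: -0.007
finger_force: 0.0
time: 15.45
ee_pos: [484.1, 257.3, 87.5]
tcp_rot: [0.158, 0.987, 0.0, 0.0]
contact_force: [0.4, -0.0, -0.2]
gripper_width: 0.001
finger_force: 0.0
[484.12573498 257.34545918  87.51267498]
the job is handed in; nothing more can be done
None
```

I pressed the record button fully down and let it come up, then pointed from about 2 cm above at the board's tall capacitor and then at its matching spare, over two seconds each; I handed the job in at 15.5 s, still pointing at the spare, with no contact felt except on the button (no verdict was returned).

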